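# Load a desiccant canister into a dry-storage box and latch its lid tight

### The arm

A 6-joint arm with a two-finger parallel gripper is mounted at the origin on the work surface. World frame = base frame: x ahead of the robot, y to its left, z up, the work surface at z = 0. Lengths are in mm, angles in degrees, forces in N, time in s.
With the tool pointing down it reaches from about 400 to 925 mm from the base axis. Payload 12.5 kg.
Tool frame: the origin (TCP) lies on the centre line of the jaws, within the pads' length; the fingertips stand manip.tip_reach ahead of it and the grasp point (between the pads) lies 5 mm behind it (manip.tip_reach is the distance from the TCP to the fingertips, in mm); y points along the fingers, x is the direction in which the jaws open and shut, and the axes are right-handed (so a half turn about y gives the same grasp; the last joint's range is limited). The gripper opens to 95 mm and grips with 3 to 60 N. Pads are 20 mm wide; open, the fingers measure 119 mm over their backs; the gripper's body (75 mm by 180 mm) begins 59 mm behind the grasp point.
Start: joints at [57.662, 28.126, 89.318, -0, 62.55, -6.05], TCP at [276.782, 560.39, 228.661] pointing down, gripper open.
Joint ranges: [-177.58, 177.58], [-47.91, 125.51], [2.72, 160], [-65.01, 245.01], [3.68, 167.84], [-153.87, 153.87]. Speed limits (degrees/s): [127.2, 127.2, 159.86, 180, 180, 180].

### API

Orientations are given as a 3x3 rotation matrix whose columns are the frame's x, y, z axes.
In Python, from plant import readout, snapshot, calibration, manip, models gives the robot as it stands. The module is installed in compiled form; this text tells all that it offers.
- The arm moves only by the shell command python3 -m crank 'ROWS' [OPENING] [FORCE]. ROWS is JSON, one flat list of numbers, 6 for each row, row after row: the shift along the tool's x, y, z in mm, then the turn, a rotation vector about the tool's x, y, z in rad. A call has 1 to 10 rows; each row shifts and turns the commanded pose from where the row before left it, along the tool's axes as they then stand; what a row does not reach is not made up. A row lasts 1/12 s, in which the tool goes at most 41.7 mm and 7.16 degrees, less where a joint would pass 70% of its speed; a pose out of reach is approached as far as the arm can. A call is refused whole if a number of a shift passes 41.7 or a number of a turn 0.125, either way. A call with a gripper value outside its range is refused whole. OPENING is the finger opening in mm, from 0 to 95.1, set as the call begins (- or left out, the last holds). The fingers move at their own pace and stop on an object; FORCE is the grip in N (left out, the last holds). Time passes only in rows, so rows that do not move let the fingers close. It gives the time, the measured TCP pose, the force and the opening at its end, in the units of the state.
- readout.get_obs(): the state, without advancing time (a new reading comes with each control period).
- snapshot(name): name is "side" or "top" or "wrist"; returns (picture, depth): 400x640x3 uint8, blue, green, red; 400x640 float32, mm along the optical axis (not along the pixel's ray), 0 where there is no reading.
- calibration(name): a dict with "camera_matrix" (3x3 intrinsics, pixels), "k1" (the pictures are not rectified: a ray, as slopes to the right and down, at radius r is drawn at 1 + k1 r^2 times it, then the intrinsics apply), "T" (4x4, takes a point from camera to world coordinates). Camera axes: x right, y down, z forward; pixel columns grow to the right and rows downward; lengths in mm; the calibration is good to about 2 mm. A picture is of the moment at which its call begins: read the wrist's pose just before it. calibration takes no time and is no camera call; for the wrist camera it gives the pose at the moment of the call.
- manip.hand_in(): hands the job in, once; it reports no verdict.
Trained networks look in the newest picture that a camera, given by its name, has taken for a name from the list of things; names that differ only in an ending like _2 or _b are one class to them, and where a whole thing is asked for, a point or a joint stands for the part that bears it (a point fixed in the world has none). Each returns a list of dicts, best first, with "conf" (0 to 1); they miss things now and then, are a little off and sometimes report something else, mostly with a low value. They report only what shows in the picture. A call takes as long as a camera call. They do not tell look-alikes from the thing itself.
- models.search_frame(camera, query): "box" ([centre column, centre row, width, height] in pixels, round what is visible of it).
- models.trace(camera, query): "mask" (400x640 bool, what is visible of it) and "box" ([centre column, centre row, width, height] in pixels, round what is visible of it).
The state is a dict: "time": time; "joint_pos": joint angles; "dq": joint speeds; "joint_torque": joint torques, N m; "position": TCP position; "orientation": TCP orientation; "ft_force": force on the tool from outside, world axes, zero at the start; "ft_torque": the same for the moment, N m; "grip_width": finger opening in mm.
Only numpy, scipy, OpenCV 4.12 (cv2) and the standard library are available. Lean on these libraries where they do the work, as an engineer would, in place of code of your own. Each camera call takes 0.05 s, during which the arm holds its last target.

### The job

Stand the desiccant canister upright on the floor of the white dry-storage box, in the free space beside the case of objectives already kept there, and let go of it. Then swing the lid down and turn its T-handle a quarter turn clockwise as far as it goes, so that the latch draws the lid tight onto its seal. Leave the objective case and everything else on the bench standing where it is, and let go of the handle at the end.

Things in the scene. Friction and masses are not known exactly. Their poses are not given: they have to be found in the camera images.
- box: white metal box fixed to the bench, open on top, 220 mm (its x) by 280 mm (its y), rim 134 mm high. Origin: centre of its underside; x points to the hinge side, away from the robot, y left, z up. Walls 6 mm, floor 8 mm thick: inside 208 by 268 mm, its floor 8 mm above the origin. A black rubber seal stands 6 mm above the rim.
- keeper (a point): small steel keeper for the latch, inside the box's front wall just under the rim: a plate 32 mm (x) by 43 mm (y); its centre (box x -88, y -10, z 126 mm) with the box's axes. Keep the canister clear of it.
- hinge (a point): middle of the lid's hinge line, which runs along box y at box x = 114 mm, z = 134 mm; axes of the box.
- lid (a joint): lid angle: 0 = flush on the rim, 1.57 upright, stop 1.75; starts at 1.42 to 1.6. Plate 224 mm from hinge line to free edge, 284 wide, 12 thick, 0.42 kg with handle. Damped stiff hinge (0.25 N m): stays where left above about 1.2 rad, lower it sinks slowly by itself. Laid shut it rests on the springy seal at 0.017 to 0.03; only the latch keeps it below 0.011 (about 15 N at the free edge).
- latch (a joint): T-handle angle: 0 = unlatched, bar parallel to the lid's free edge; grows turning clockwise seen from outside (above) to the stop at 1.57 = latched, bar along lid x. Starts at 0 to 0.3, where the pawl clears the keeper (beyond 0.4 it would land on it as the lid shuts). It pulls the lid down between 0.6 and 1.3, then runs level; needs up to 0.35 N m and stays where left.
- latch_grip (a point): centre of the black T-handle bar, on the turning axis, 40 mm above the lid's outer face; the axis is 172 mm from the hinge line (58 mm from the box centre towards its front). The bar is 90 mm long (this point's y), 16 mm thick (its x) and 20 mm high (its z, the lid's outward normal), on a round stem 20 mm thick. With the lid on the seal it is about 190 mm above the bench.
- canister_center (a point): desiccant canister, loose, 0.25 to 0.5 kg: perforated aluminium block 100 mm (its x) by 56 mm (its y) by 64 mm high with a black carrying bar along x above it: 76 mm long, 14 mm thick (y), 22 mm high, its centre 37 mm above this point; whole height 96 mm. This point is half-way up, 48 mm above its underside.
- lid_edge (a point): middle of the lid's free edge (opposite the hinge), on its outer face; axes are the lid's: with the lid shut they are those of the box. The lid's two corners lie 142 mm to either side along y.
- case_center (a point): black case with two steel microscope objectives on top, loose, stands in the box: 100 mm (its x, along box x) by 66 mm (its y) by 70 mm high. This point is half-way up. It stands anywhere across the box; the canister goes to the wider side.
- can_mid (a point): drinks can, 66 mm across, 122 mm high, half-way up; bystander
- can2_mid (a point): second drinks can, same size, half-way up; bystander
- slidebox_mid (a point): flat white slide box, 100 by 80 by 34 mm, half-way up; bystander
- jar_mid (a point): squat specimen jar with black cap, 68 mm across, 85 mm high, half-way up; bystander
- dishes_mid (a point): stack of clear culture dishes, 90 mm across, 60 mm high, half-way up; bystander
Mind the look-alikes: they are no part of the job. What is shaped like the part that bears canister_center but blue is not meant.

How it is judged:
By the outcome, as a careful person would: the job done as asked, in the order asked, and still so for the second after the job is handed in, with the robot touching nothing.
It also fails if it takes over 72 s, if anything falls off the work surface, if the arm or the gripper's body presses on something with over 40 N, if the wrist force passes 120 N, or if a joint passes its speed limit or range.

## Working session

There is one attempt and no reset: what is moved stays moved. The work goes in short steps, Python scripts to look and compute and a shell command to move; the robot and the scene stay as the last step left them, time stands still between calls to the robot, and variables do not carry over. Pictures are saved under pics/ and viewed, and the job is handed in when it is done.

```bash
mkdir -p pics; ls; cat > h.py <<'E'
import numpy as np, cv2
from plant import readout, snapshot, calibration, manip, models
def ray(c,u,v):
    K=np.array(c["camera_matrix"]);k1=c["k1"]
    x=(u-K[0,2])/K[0,0];y=(v-K[1,2])/K[1,1];r=rd=np.hypot(x,y)
    for _ in range(20): r=rd/(1+k1*r*r)
    s=r/rd if rd>0 else 1
    return x*s,y*s
def rayv(c,u,v):
    K=np.array(c["camera_matrix"]);k1=c["k1"]
    x=(u-K[0,2])/K[0,0];y=(v-K[1,2])/K[1,1];rd=np.hypot(x,y);r=rd.copy()
    for _ in range(20): r=rd/(1+k1*r*r)
    s=np.where(rd>0,r/np.maximum(rd,1e-9),1)
    return x*s,y*s
def cloud(c,d):
    v,u=np.mgrid[0:400,0:640].astype(float)
    x,y=rayv(c,u,v); T=np.array(c["T"])
    P=np.stack([x*d,y*d,d],-1)@T[:3,:3].T+T[:3,3]
    P[d<=0]=np.nan
    return P
def proj(c,p):
    T=np.array(c["T"]);q=T[:3,:3].T@(np.array(p,float)-T[:3,3]);x,y=q[:2]/q[2]
    f=1+c["k1"]*(x*x+y*y);K=np.array(c["camera_matrix"])
    return K[0,0]*x*f+K[0,2],K[1,1]*y*f+K[1,2]
E
python3 - <<'E'
from h import *
o=readout.get_obs();print({k:np.round(v,3).tolist() for k,v in o.items()},manip.tip_reach)
for n in("side","top","wrist"):
    c=calibration(n);im,d=snapshot(n);cv2.imwrite(f"pics/{n}0.png",im);np.savez(f"{n}0.npz",im=im,d=d,T=c["T"])
    print(n,np.round(c["T"],2).tolist(),np.round(c["camera_matrix"],1).tolist(),c["k1"])
E
```

```text
pics
{'time': 0.0, 'joint_pos': [57.665, 28.164, 89.35, 0.0, 62.551, -6.051], 'dq': [-0.101, 0.023, 0.044, 0.082, 0.006, 0.022], 'joint_torque': [-0.002, -61.264, -25.817, 0.069, 0.048, -0.0], 'position': [276.618, 560.189, 228.061], 'orientation': [[0.443, -0.001, -0.897], [0.897, -0.001, 0.443], [-0.001, -1.0, 0.0]], 'ft_force': [0.468, 0.578, -0.368], 'ft_torque': [-0.034, 0.015, -0.043], 'grip_width': 95.179} 14.0
side [[0.85, -0.4, 0.34, 61.65], [-0.52, -0.66, 0.54, -601.16], [0.01, -0.64, -0.77, 1047.78], [0.0, 0.0, 0.0, 1.0]] [[392.4, 0.0, 313.8], [0.0, 392.4, 200.5], [0.0, 0.0, 1.0]] -0.07711180182542814
top [[-0.04, -0.98, 0.21, 132.55], [-1.0, 0.04, -0.01, 46.03], [0.0, -0.21, -0.98, 1714.31], [0.0, 0.0, 0.0, 1.0]] [[487.2, 0.0, 322.6], [0.0, 487.2, 199.3], [0.0, 0.0, 1.0]] -0.08223687712210949
wrist [[0.44, 0.86, 0.24, 209.59], [0.9, -0.43, -0.12, 595.12], [0.0, 0.27, -0.96, 383.88], [0.0, 0.0, 0.0, 1.0]] [[300.0, 0.0, 320.0], [0.0, 300.0, 200.4], [0.0, 0.0, 1.0]] -0.009478844775846429
```

View pics/side0.png

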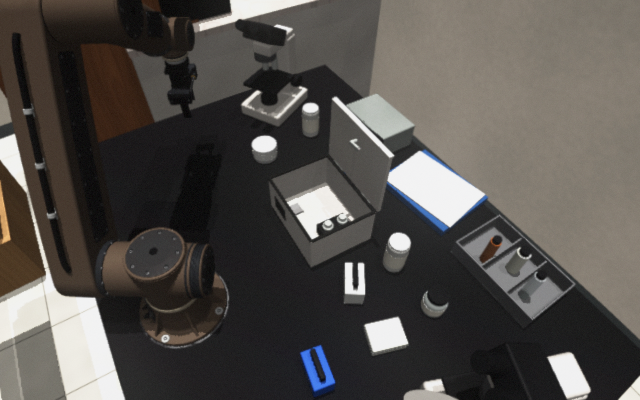

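View pics/top0.png

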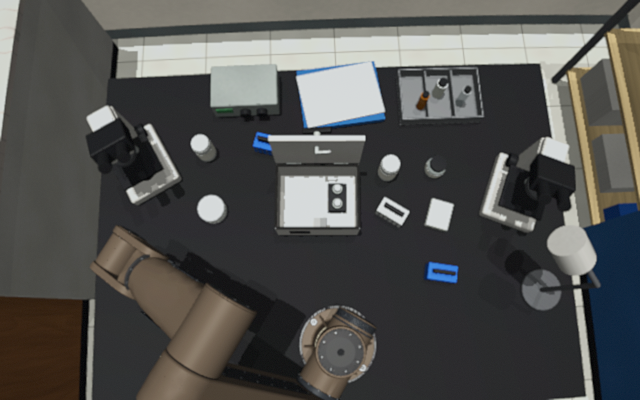

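View pics/wrist0.png

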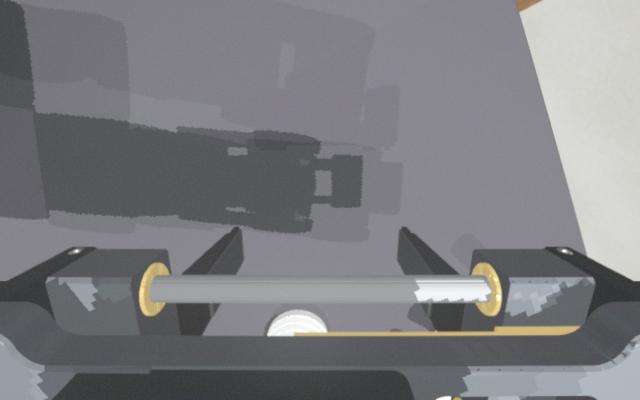

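The top view shows the open box at columns 277-360, with the case at (337,198) and free space to its left. The white canister is at (393,211), and blue look-alikes are at (443,272) and (263,142). Next I'll measure these.

```bash
python3 - <<'E'
from h import *
for n in("side","top"):
    z=np.load(n+"0.npz");c=calibration(n);P=cloud(c,z["d"])
    for q in("canister_center","case_center","box","keeper","latch_grip","lid","can_mid","slidebox_mid","jar_mid"):
        snap=snapshot(n) if q=="canister_center" else None
        for r in models.trace(n,q)[:3]:
            m=r["mask"];p=P[m];p=p[~np.isnan(p[:,0])]
            lo,me,hi=np.percentile(p,[2,50,98],axis=0) if len(p) else (0,0,0)
            print(n,q,round(r["conf"],2),np.round(r["box"]).tolist(),np.round(lo),np.round(me),np.round(hi))
            if r is not None and r["conf"]>.4: np.save(f"m_{n}_{q}_{int(r['box'][0])}.npy",m)
E
```

```text
side canister_center 0.74 [316.0, 371.0, 36.0, 58.0] [ 191. -415.   15.] [ 218. -373.   62.] [ 252. -317.   96.]
side canister_center 0.65 [352.0, 282.0, 18.0, 44.0] [ 397. -263.   -1.] [ 432. -223.   61.] [ 483. -164.   95.]
side case_center 0.91 [332.0, 224.0, 32.0, 19.0] [454. -36.  17.] [489. -17.  57.] [541.  12.  78.]
side box 0.72 [331.0, 181.0, 124.0, 167.0] [377. -94.   4.] [583.  50. 116.] [615. 187. 358.]
side keeper 0.86 [330.0, 183.0, 128.0, 170.0] [377. -95.   3.] [582.  47. 114.] [615. 187. 358.]
side latch_grip 0.31 [362.0, 155.0, 64.0, 113.0] [599. -97.  35.] [606.  25. 270.] [799. 184. 360.]
side lid 0.81 [363.0, 155.0, 62.0, 116.0] [599. -97.  95.] [606.  24. 270.] [698. 182. 360.]
side slidebox_mid 0.69 [386.0, 336.0, 44.0, 39.0] [ 377. -426.   -1.] [ 426. -383.   32.] [ 480. -333.   36.]
side jar_mid 0.96 [435.0, 302.0, 30.0, 35.0] [ 569. -412.   -1.] [ 587. -385.   76.] [ 628. -352.   86.]
side jar_mid 0.59 [362.0, 156.0, 67.0, 114.0] [598. -97. 143.] [606.  22. 274.] [623. 178. 360.]
top canister_center 0.64 [262.0, 143.0, 18.0, 21.0] [613. 186.  -4.] [703. 241
[... 439 characters left out ...]
5. 360.]
top box 0.74 [317.0, 180.0, 96.0, 106.0] [377. -87.  -1.] [576.  58.  80.] [650. 186. 360.]
top keeper 0.55 [317.0, 179.0, 97.0, 110.0] [376. -88.  -1.] [575.  55.  79.] [650. 184. 360.]
top latch_grip 0.5 [316.0, 141.0, 30.0, 30.0] [581.   1.   9.] [650.  40. 311.] [774.  84. 320.]
top lid 0.68 [317.0, 145.0, 94.0, 40.0] [590. -91. 141.] [606.  43. 299.] [662. 179. 362.]
top can_mid 0.95 [388.0, 168.0, 25.0, 24.0] [ 563. -233.    2.] [ 583. -201.  116.] [ 624. -174.  127.]
top slidebox_mid 0.81 [438.0, 217.0, 25.0, 29.0] [ 376. -420.    8.] [ 424. -376.   32.] [ 478. -333.   41.]
top jar_mid 0.86 [435.0, 165.0, 21.0, 22.0] [ 567. -409.    1.] [ 591. -373.   78.] [ 627. -347.   91.]
```

```bash
python3 - <<'E'
from h import *
z=np.load("top0.npz");im=z["im"];cv2.imwrite("pics/top0z.png",cv2.resize(im[120:250,240:470],None,fx=3.4,fy=3.4,interpolation=cv2.INTER_CUBIC))
z=np.load("side0.npz");im=z["im"];cv2.imwrite("pics/side0z.png",cv2.resize(im[90:320,250:450],None,fx=2.6,fy=2.6,interpolation=cv2.INTER_CUBIC))
E
```

```text
(no output)
```

View pics/top0z.png

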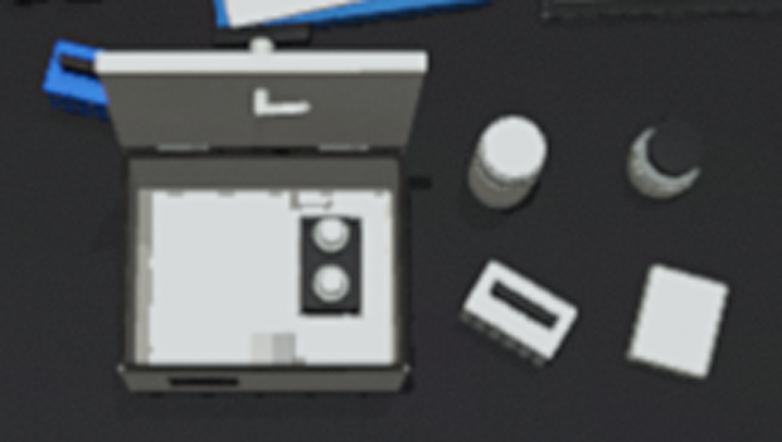

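View pics/side0z.png

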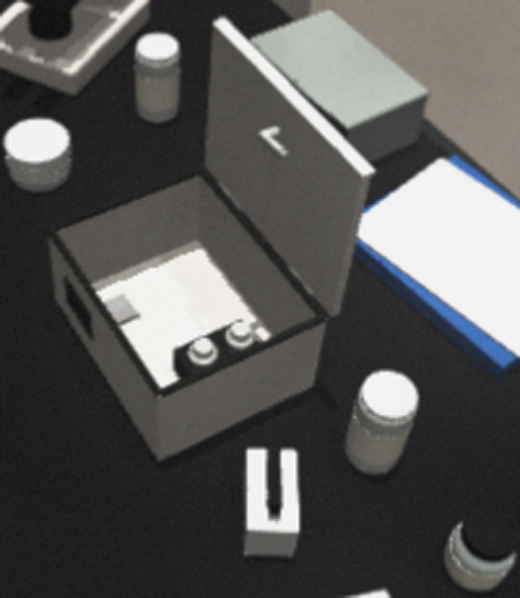

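```bash
python3 - <<'E'
from h import *
def rect(pts,t):
    r=cv2.minAreaRect(pts[:,:2].astype(np.float32));print(t,len(pts),np.round(r[0],1),np.round(r[1],1),round(r[2],1),"zmed",round(np.median(pts[:,2]),1))
for n in("side","top"):
    z=np.load(n+"0.npz");c=calibration(n);P=cloud(c,z["d"]).reshape(-1,3);im=z["im"].reshape(-1,3).astype(int)
    def sel(x0,x1,y0,y1,z0,z1):
        return (P[:,0]>x0)&(P[:,0]<x1)&(P[:,1]>y0)&(P[:,1]<y1)&(P[:,2]>z0)&(P[:,2]<z1)
    rect(P[sel(360,597,-110,205,128,146)],n+" rim")
    # wall lines: front outer x by y
    for y0 in(-60,0,60,120,150):
        s=P[sel(360,480,y0-15,y0+15,133,146)];print(" front rim y",y0,len(s),np.round(np.percentile(s[:,0],[5,50,95]),1) if len(s) else '')
    for x0 in(430,480,530):
        for a,b in((-120,-60),(150,210)):
            s=P[sel(x0-15,x0+15,a,b,133,146)];print(" side rim x",x0,len(s),np.round(np.percentile(s[:,1],[5,50,95]),1) if len(s) else '')
    s=P[sel(380,510,-275,-150,55,72)];rect(s,n+" canblock")
    s=P[sel(380,510,-275,-150,80,102)];rect(s,n+" canbar")
    m=sel(430,570,-70,40,60,75)&(im.max(1)<90);rect(P[m],n+" casetop")
    m=sel(430,570,-70,40,80,110);print(n,"obj",m.sum(),np.round(P[m].min(0)),np.round(P[m].max(0)))
    for zz in(180,220,260,300,340):
        s=P[sel(570,680,-110,200,zz-8,zz+8)];print(" lid z",zz,len(s),np.round(np.percentile(s[:,0],[2,10,50,90]),1),np.round(np.percentile(s[:,1],[2,98]),1))
    s=P[sel(640,720,-60,150,240,400)];print(n,"handle",len(s),np.round(np.percentile(s,[2,50,98],axis=0),1).tolist() if len(s) else'')
    s=P[sel(360,620,-120,210,335,380)];print(n,"lidtop",np.round(np.percentile(s,[2,50,98],axis=0),1).tolist())
E
```

```text
side rim 944 [490.1  50.2] [287.1 223.6] 87.8 zmed 136.9
 front rim y -60 27 [374.6 378.5 382. ]
 front rim y 0 26 [377.4 379.9 384.7]
 front rim y 60 23 [379.5 383.8 387. ]
 front rim y 120 23 [381.8 385.5 389.3]
 front rim y 150 21 [383.1 386.5 390.6]
 side rim x 430 35 [-89.7 -85.9 -80.4]
 side rim x 430 28 [183.4 187.  194.2]
 side rim x 480 32 [-91.5 -87.7 -83.2]
 side rim x 480 25 [181.9 185.2 192.5]
 side rim x 530 32 [-93.5 -89.7 -85.4]
 side rim x 530 24 [180.5 183.5 189.9]
side canblock 503 [ 443.5 -210.7] [101.9  56.6] 55.9 zmed 61.6
side canbar 135 [ 443.6 -211.8] [75.6 14.1] 55.5 zmed 93.2
side casetop 0 [0. 0.] [0. 0.] 0.0 zmed nan
side obj 2 [480. -15.  81.] [485. -12.  81.]
 lid z 180 220 [599.1 600.  604.4 609.2] [-97.1 176.6]
 lid z 220 246 [599.4 600.6 604.8 609.9] [-96.6 176.2]
 lid z 260 252 [600.  601.4 605.5 610.1] [-96.8 179.1]
 lid z 300 296 [582.2 600.9 605.3 610.9] [-96.7 176.7]
 lid z 340 304 [600.5 602.  606.1 610.9] [-96.6 175.4]
side handle 60 [[654.0, -1.8, 307.8], [662.2, 24.9, 313.7], [667.3, 80.2, 319.8]]
side lidtop [[601.3, -96.4, 335.6], [608.7, 
[... 475 characters left out ...]
.4 -86. ]
 side rim x 530 26 [180.7 184.1 187.8]
top canblock 341 [ 441.4 -210.7] [100.3  58.8] 56.3 zmed 62.5
top canbar 101 [ 440.9 -210.4] [75.6 14.2] 55.6 zmed 94.1
top casetop 0 [0. 0.] [0. 0.] 0.0 zmed nan
top obj 14 [465. -31.  80.] [532.  -8.  90.]
 lid z 180 125 [596.4 598.2 603.4 608.1] [-92.  180.1]
 lid z 220 131 [596.6 598.7 603.5 608. ] [-92.6 177.9]
 lid z 260 119 [597.6 598.8 604.7 608.6] [-93.1 179.7]
 lid z 300 226 [581.4 598.6 606.5 657.3] [-82.3 176.3]
 lid z 340 174 [598.8 599.9 605.  609.5] [-91.5 180. ]
top handle 216 [[642.0, 0.8, 297.6], [653.2, 42.2, 311.3], [665.2, 86.4, 320.7]]
top lidtop [[599.4, -91.9, 337.0], [608.6, 36.2, 356.8], [619.1, 179.5, 364.6]]
  return _methods._mean(a, axis=axis, dtype=dtype,
  ret = ret.dtype.type(ret / rcount)
```

Box: centre about (489.5, 49), yaw -2.2°. Canister: (442.5, -211), long axis at 56°. Lid upright and latch near 0. I'll move to above the canister.

```bash
cat >> h.py <<'E'
from scipy.spatial.transform import Rotation as Ro
def Rdown(a):
    a=np.radians(a);return np.array([[np.cos(a),0,-np.sin(a)],[np.sin(a),0,np.cos(a)],[0,-1,0]])
def togo(p,R=None):
    o=readout.get_obs();R0=np.array(o["orientation"]);d=R0.T@(np.array(p)-o["position"])
    w=np.zeros(3) if R is None else Ro.from_matrix(R0.T@R).as_rotvec()
    print("t",round(o["time"],2),"pos",np.round(o["position"],1),"shift",np.round(d,1),"len",round(np.linalg.norm(d),1),"turn",np.round(w,4),"F",np.round(o["ft_force"],1),"w",round(o["grip_width"],1),"q",np.round(o["joint_pos"],0))
E
python3 -m crank '[-24,-1.4,-25.6,0,0,0,-24,-1.4,-25.6,0,0,0,-24,-1.4,-25.6,0,0,0,-24,-1.4,-25.6,0,0,0,-24,-1.4,-25.6,0,0,0,-24,-1.4,-25.6,0,0,0,-24,-1.4,-25.6,0,0,0,-24,-1.4,-25.6,0,0,0,-24,-1.4,-25.6,0,0,0,-24,-1.4,-25.6,0,0,0]' 45
python3 -m crank '[-24,-1.4,-25.6,0,0,0,-24,-1.4,-25.6,0,0,0,-24,-1.4,-25.6,0,0,0,-24,-1.4,-25.6,0,0,0,0,0,0,0,0,0]'
python3 -c "
from h import *
togo([442.5,-211,250],Rdown(-34))"
```

```text
time: 1.98
position: [400.3, 230.3, 242.9]
orientation: [[0.443, 0.001, -0.897], [0.897, 0.0, 0.443], [0.0, -1.0, -0.0]]
ft_force: [0.4, -0.4, 0.1]
grip_width: 45.5
time: 2.4
position: [451.2, 96.3, 248.6]
orientation: [[0.446, 0.001, -0.895], [0.895, -0.001, 0.446], [0.0, -1.0, -0.002]]
ft_force: [-0.5, -0.0, -1.0]
grip_width: 45.3
t 2.4 pos [451.2  96.3 248.6] shift [-278.9   -1.2 -129.3] len 307.4 turn [1.2000e-03 1.7017e+00 1.4000e-03] F [-0.5 -0.  -1. ] w 45.3 q [  4.  13. 110.  -0.  57. -60.]
```

```bash

python3 -m crank '[-34.9,0,-16.2,0,0,0,-34.9,0,-16.2,0,0,0,-34.9,0,-16.2,0,0,0,-34.9,0,-16.2,0,0,0,-34.9,0,-16.2,0,0,0,-34.9,0,-16.2,0,0,0,-34.9,0,-16.2,0,0,0,-34.9,0,-16.2,0,0,0]' >/dev/null
python3 -m crank '[0,0,0,0,0.1135,0,0,0,0,0,0.1135,0,0,0,0,0,0.1135,0,0,0,0,0,0.1135,0,0,0,0,0,0.1135,0,0,0,0,0,0.1135,0,0,0,0,0,0.1135,0,0,0,0,0,0.1135,0,0,0,0,0,0.1135,0,0,0,0,0,0.1135,0]' >/dev/null
python3 -m crank '[0,0,0,0,0.1135,0,0,0,0,0,0.1135,0,0,0,0,0,0.1135,0,0,0,0,0,0.1135,0,0,0,0,0,0.1135,0,0,0,0,0,0,0]'
python3 -c "
from h import *
togo([442.5,-211,82],Rdown(-34))
c=calibration('wrist');im,d=snapshot('wrist');cv2.imwrite('pics/w1.png',im);P=cloud(c,d).reshape(-1,3)
for a,b in((55,70),(85,102)):
  s=P[(abs(P[:,0]-442)<75)&(abs(P[:,1]+211)<75)&(P[:,2]>a)&(P[:,2]<b)]
  if len(s): print(len(s),cv2.minAreaRect(s[:,:2].astype(np.float32)),np.median(s[:,2]))
"
```

```text
time: 4.4
position: [442.0, -206.9, 248.3]
orientation: [[0.828, 0.0, 0.561], [-0.561, 0.0, 0.828], [0.0, -1.0, 0.0]]
ft_force: [-0.0, -0.4, 1.3]
grip_width: 45.0
t 4.4 pos [ 442.  -206.9  248.3] shift [  2.7 166.3  -3.1] len 166.3 turn [-0.0002 -0.002   0.0001] F [-0.  -0.4  1.3] w 45.0 q [-33.  16. 107.   0.  58.   1.]
3081 ((444.2274475097656, -208.03057861328125), (99.31997680664062, 56.040950775146484), 56.17970657348633) 63.520892006070824
898 ((444.4795837402344, -208.10604858398438), (75.04588317871094, 13.134157180786133), 55.76997375488281) 95.29661719283135
```

View pics/w1.png

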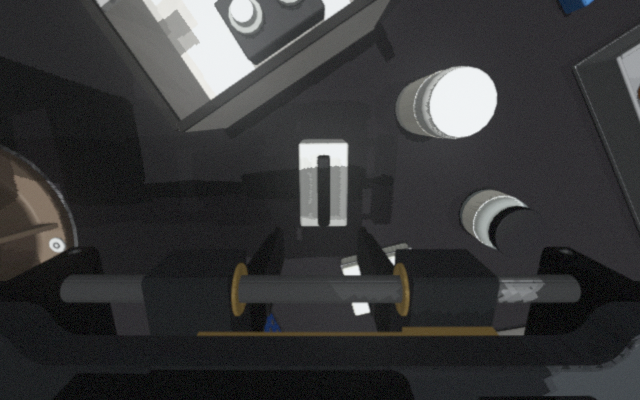

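The wrist picture shows the white canister with its black bar at (324,185), aligned with the jaws, at about (444,-209). Descending to grasp.

```bash

python3 -m crank '[2.4,25,-1,0,0,0,0,25,0,0,0,0,0,25,0,0,0,0,0,25,0,0,0,0,0,25,0,0,0,0,0,20,0,0,0,0,0,12,0,0,0,0,0,8,0,0,0,0,0,0,0,0,0,0]' 45
python3 -m crank '[0,0,0,0,0,0,0,0,0,0,0,0,0,0,0,0,0,0,0,0,0,0,0,0,0,0,0,0,0,0,0,0,0,0,0,0]' 0 40
python3 -m crank '[0,-8,0,0,0,0,0,-12,0,0,0,0,0,-15,0,0,0,0,0,-20,0,0,0,0,0,-25,0,0,0,0,0,-25,0,0,0,0,0,-25,0,0,0,0,0,-25,0,0,0,0,0,-20,0,0,0,0,0,0,0,0,0,0]'
python3 -c "
from h import *
im,d=snapshot('wrist');cv2.imwrite('pics/w2.png',im)
"
```

```text
time: 5.2
position: [442.9, -209.1, 82.0]
orientation: [[0.832, -0.002, 0.554], [-0.554, 0.001, 0.832], [-0.002, -1.0, 0.0]]
ft_force: [-0.4, -0.4, 1.0]
grip_width: 44.7
time: 5.7
position: [443.4, -209.6, 83.5]
orientation: [[0.831, 0.001, 0.557], [-0.557, -0.0, 0.831], [0.001, -1.0, 0.0]]
ft_force: [0.5, -0.2, 1.7]
grip_width: 13.5
time: 6.53
position: [444.1, -209.9, 262.1]
orientation: [[0.831, 0.005, 0.557], [-0.557, -0.003, 0.831], [0.006, -1.0, 0.0]]
ft_force: [-0.3, -0.6, -2.3]
grip_width: 13.5
```

View pics/w2.png

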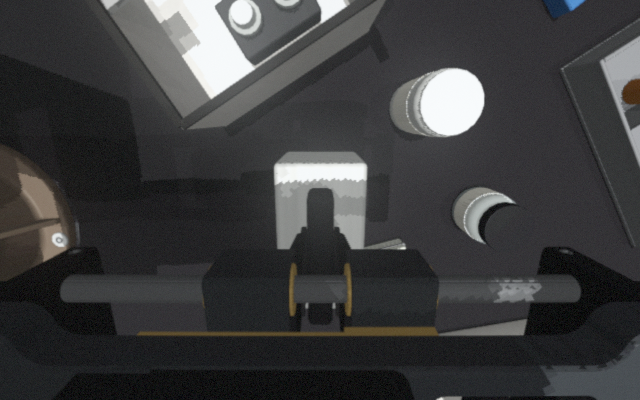

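The canister is held with the jaws at 13.5 mm on its bar. I'll rotate here, clear of the lid, and then carry it over.

```bash

python3 -m crank '[0,0,0,0,-0.11,0,0,0,0,0,-0.118,0,0,0,0,0,-0.118,0,0,0,0,0,-0.118,0,0,0,0,0,-0.118,0,0,0,0,0,-0.118,0,0,0,0,0,-0.118,0,0,0,0,0,-0.118,0,0,0,0,0,-0.118,0,0,0,0,0,-0.118,0]' >/dev/null
python3 -m crank '[0,0,0,0,-0.118,0,0,0,0,0,-0.118,0,0,0,0,0,-0.118,0,0,0,0,0,-0.118,0,0,0,0,0,-0.118,0,0,0,0,0,-0.118,0,0,0,0,0,-0.118,0,0,0,0,0,-0.118,0,0,0,0,0,0,0,0,0,0,0,0,0]' >/dev/null
python3 -c "
from h import *
togo([497,111,262],Rdown(87.8))
z=np.load('top0.npz');c=calibration('top');P=cloud(c,z['d']);m=np.load('m_top_case_center_336.npy')
p=P[m];print(len(p));s=p[(p[:,2]>66)&(p[:,2]<80)];print(len(s),cv2.minAreaRect(s[:,:2].astype(np.float32)))
"
```

```text
t 8.25 pos [ 442.9 -209.2  257.1] shift [322.5  -4.6 -38.4] len 324.8 turn [-0.0018 -0.0106  0.0012] F [ 0.3  0.5 -3.3] w 13.8 q [ -33.   15.  106.    0.   59. -120.]
507
86 ((499.37359619140625, -19.968881607055664), (27.7890682220459, 77.08861541748047), 87.36064147949219)
```

```bash

python3 -m crank '[25,0,-4,0,-0.01,0,35,-1,-4,0,0,0,35,-1,-4,0,0,0,35,-1,-4,0,0,0,35,-1,-4,0,0,0,35,0,-4,0,0,0,35,0,-4,0,0,0,35,0,-4,0,0,0,35,0,-4,0,0,0,17.5,0,-2.4,0,0,0]' >/dev/null
python3 -m crank '[0,0,0,0,0,0]'
python3 -c "
from h import *
im,d=snapshot('wrist');cv2.imwrite('pics/w3.png',im)
im,d=snapshot('side');cv2.imwrite('pics/s3.png',im[60:320,230:470].repeat(2,0).repeat(2,1))
togo([497,111,92.5],Rdown(87.8))
"
```

```text
time: 9.17
position: [493.2, 114.5, 261.5]
orientation: [[0.036, -0.001, -0.999], [0.999, 0.001, 0.036], [0.001, -1.0, 0.001]]
ft_force: [-0.5, -0.9, -2.2]
grip_width: 14.0
t 9.27 pos [492.9 111.8 261.5] shift [ -0.6 169.   -4.3] len 169.1 turn [-0.0012  0.0018 -0.0003] F [-0.7 -0.4 -2.5] w 13.9 q [  5.  16. 103.  -0.  60. -83.]
```

View pics/w3.png

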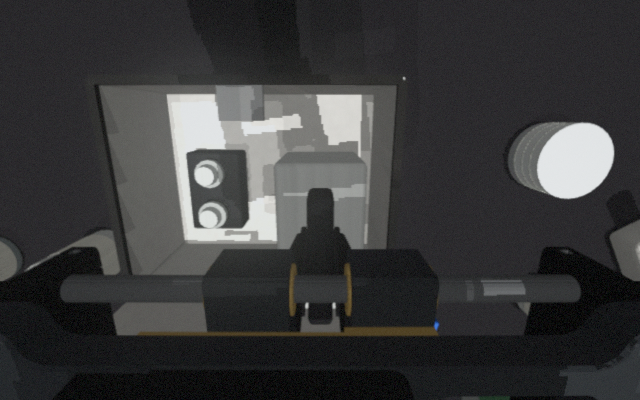

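View pics/s3.png

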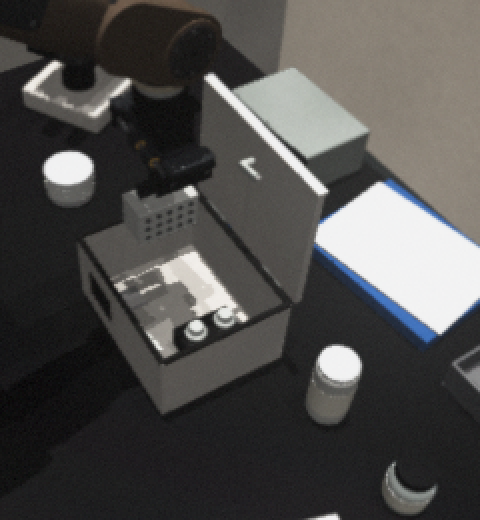

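```bash

python3 -c "
from h import *
for n in ('side','top'):
  im,d=snapshot(n);P=cloud(calibration(n),d).reshape(-1,3)
  for z0 in range(220,800,40):
    s=P[(P[:,2]>z0)&(P[:,2]<z0+40)&(P[:,1]>-20)&(P[:,1]<230)&(P[:,0]>300)&(P[:,0]<720)]
    s=s[(s[:,0]<590)|(s[:,2]>370)]
    if len(s):print(n,z0,np.round(np.percentile(s[:,0],[2,98])),np.round(np.percentile(s[:,1],[2,98])))
"
```

```text
side 220 [443. 539.] [ 82. 137.]
side 260 [455. 552.] [ 65. 125.]
side 300 [456. 587.] [  7. 190.]
side 340 [456. 521.] [ 22. 198.]
side 380 [458. 515.] [ 61. 127.]
side 420 [454. 524.] [ 62. 120.]
side 460 [452. 534.] [44. 92.]
side 500 [359. 540.] [41. 89.]
side 540 [344. 525.] [ 40. 159.]
side 580 [307. 469.] [ 37. 154.]
side 620 [302. 414.] [ 31. 111.]
side 660 [301. 359.] [ 31. 106.]
side 700 [300. 313.] [46. 93.]
top 260 [581. 581.] [41. 41.]
top 300 [454. 589.] [ 7. 52.]
top 340 [454. 520.] [ 23. 201.]
top 420 [488. 518.] [67. 70.]
top 460 [505. 522.] [68. 70.]
top 500 [450. 537.] [ 43. 176.]
top 540 [454. 528.] [ 47. 172.]
top 580 [375. 474.] [ 43. 166.]
top 620 [336. 415.] [ 44. 152.]
top 660 [303. 361.] [ 35. 153.]
top 700 [300. 314.] [ 54. 128.]
```

```bash

python3 -m crank '[0,15,0,0,0,0,0,22,0,0,0,0,0,22,0,0,0,0,0,22,0,0,0,0,0,22,0,0,0,0,0,22,0,0,0,0,0,18,0,0,0,0,0,12,0,0,0,0,0,6,0,0,0,0,0,0,0,0,0,0]'
python3 -m crank '[0,2,0,0,0,0,0,2,0,0,0,0,0,1,0,0,0,0,0,0,0,0,0,0]'
python3 -m crank '[0,1,0,0,0,0,0,1,0,0,0,0,0,0,0,0,0,0]'
```

```text
time: 10.2
position: [493.0, 110.5, 100.3]
orientation: [[0.037, -0.002, -0.999], [0.999, -0.0, 0.037], [-0.0, -1.0, 0.002]]
ft_force: [0.8, -0.0, -2.7]
grip_width: 13.9
time: 10.53
position: [493.4, 111.4, 96.6]
orientation: [[0.035, 0.001, -0.999], [0.999, 0.0, 0.035], [0.0, -1.0, -0.001]]
ft_force: [-0.7, -0.3, -3.0]
grip_width: 13.6
time: 10.78
position: [493.3, 111.5, 94.2]
orientation: [[0.035, 0.0, -0.999], [0.999, 0.0, 0.035], [0.0, -1.0, -0.0]]
ft_force: [-0.4, 0.0, -2.3]
grip_width: 14.0
```

```bash

python3 -m crank '[0,1,0,0,0,0,0,0.7,0,0,0,0,0,0,0,0,0,0]'
python3 -m crank '[0,0.6,0,0,0,0,0,0,0,0,0,0]'
```

```text
time: 11.03
position: [493.3, 111.5, 92.4]
orientation: [[0.035, -0.0, -0.999], [0.999, 0.0, 0.035], [0.0, -1.0, 0.0]]
ft_force: [0.3, -0.3, -2.1]
grip_width: 13.7
time: 11.2
position: [493.3, 111.4, 91.8]
orientation: [[0.035, -0.0, -0.999], [0.999, 0.0, 0.035], [0.0, -1.0, 0.0]]
ft_force: [-1.0, 0.2, -2.5]
grip_width: 13.7
```

```bash

python3 -m crank '[0,0.6,0,0,0,0,0,0,0,0,0,0]'
python3 -m crank '[0,0.6,0,0,0,0,0,0,0,0,0,0]'
```

```text
time: 11.37
position: [493.4, 111.5, 91.5]
orientation: [[0.035, 0.0, -0.999], [0.999, 0.0, 0.035], [0.0, -1.0, -0.0]]
ft_force: [-1.0, -0.1, 0.7]
grip_width: 13.8
time: 11.53
position: [493.4, 111.6, 91.5]
orientation: [[0.035, 0.001, -0.999], [0.999, 0.0, 0.035], [0.0, -1.0, -0.001]]
ft_force: [-1.9, 1.9, 9.1]
grip_width: 13.9
```

The canister is on the floor. I'll release it, rise and look.

```bash

python3 -m crank '[0,-0.5,0,0,0,0,0,0,0,0,0,0,0,0,0,0,0,0,0,0,0,0,0,0,0,0,0,0,0,0]' 40
python3 -m crank '[0,-5,0,0,0,0,0,-15,0,0,0,0,0,-25,0,0,0,0,0,-30,0,0,0,0,0,-35,0,0,0,0,0,-35,0,0,0,0,0,-35,0,0,0,0,0,-30,0,0,0,0,0,-15,0,0,0,0,0,0,0,0,0,0]'
python3 -c "
from h import *
c=calibration('wrist');im,d=snapshot('wrist');cv2.imwrite('pics/w4.png',im);P=cloud(c,d).reshape(-1,3)
for a,b in((62,80),(93,112)):
  s=P[(abs(P[:,0]-493)<75)&(abs(P[:,1]-111)<65)&(P[:,2]>a)&(P[:,2]<b)]
  if len(s): print(len(s),cv2.minAreaRect(s[:,:2].astype(np.float32)),np.median(s[:,2]))
"
```

```text
time: 11.95
position: [493.4, 111.4, 91.2]
orientation: [[0.035, 0.0, -0.999], [0.999, 0.0, 0.035], [0.0, -1.0, -0.0]]
ft_force: [-0.2, -0.1, 0.4]
grip_width: 38.2
time: 12.78
position: [494.0, 111.5, 320.0]
orientation: [[0.035, 0.006, -0.999], [0.999, 0.001, 0.035], [0.001, -1.0, -0.006]]
ft_force: [-0.5, 0.0, -0.1]
grip_width: 39.9
2275 ((493.7738037109375, 112.65577697753906), (56.47133255004883, 98.46379089355469), 87.95513916015625) 71.68548333720429
656 ((494.23883056640625, 112.94145202636719), (13.932724952697754, 76.12833404541016), 87.76953887939453) 103.50046929021156
```

View pics/w4.png

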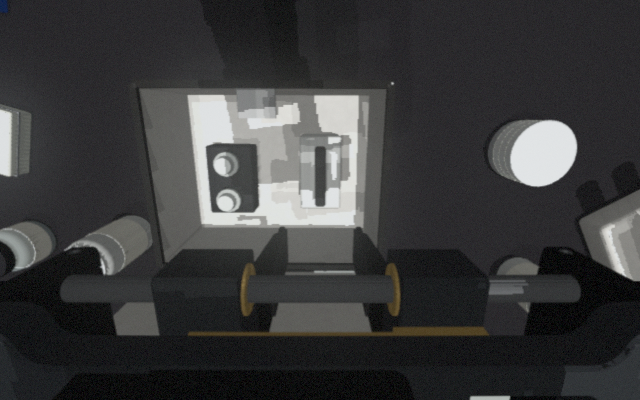

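The canister stands upright, block top at z 72 and bar at 104, aligned with the box and clear of the case and keeper. Now I'll go over the lid with closed fingers, behind it, and off to the side of the handle.

```bash

python3 -m crank '[0,-20,0,0,0,0,0,-30,0,0,0,0,0,-30,0,0,0,0,0,-15,0,0,0,0,4,0,-31,0,0,0,4,0,-31,0,0,0,4,0,-31,0,0,0,4,0,-31,0,0,0,3,0,-31,0,0,0,0,0,0,0,0,0]' 0
python3 -c "
from h import *
togo([650,125,345],Rdown(87.8))
for n in ('side','wrist'):
  c=calibration(n);im,d=snapshot(n);cv2.imwrite('pics/%s5.png'%n,im);P=cloud(c,d).reshape(-1,3)
  for z0 in(290,320,345):
    s=P[(abs(P[:,2]-z0)<10)&(abs(P[:,1]-130)<40)&(P[:,0]>580)&(P[:,0]<640)]
    if len(s):print(n,z0,len(s),np.round(np.percentile(s[:,0],[2,50,98]),1))
"
```

```text
time: 13.67
position: [652.6, 124.8, 406.6]
orientation: [[0.036, -0.005, -0.999], [0.999, -0.0, 0.036], [-0.001, -1.0, 0.005]]
ft_force: [-0.0, 0.1, -0.1]
grip_width: 0.6
t 13.67 pos [652.6 124.8 406.6] shift [ 0.2 61.6  2.3] len 61.7 turn [-0.0048  0.0025 -0.0006] F [-0.   0.1 -0.1] w 0.6 q [  5.  26.  67.   0.  88. -83.]
side 290 84 [607.1 609.4 612.5]
side 320 84 [606.6 609.9 613.1]
side 345 92 [607.1 610.6 612.9]
wrist 290 261 [607.7 609.2 610.7]
wrist 320 315 [608.  609.4 611. ]
wrist 345 479 [608.1 609.7 611.2]
```

View pics/side5.png

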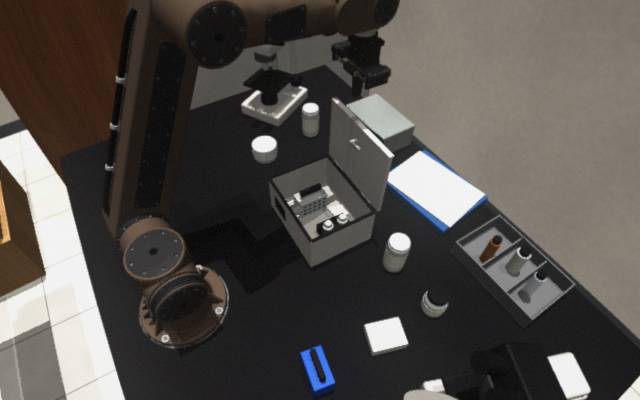

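View pics/wrist5.png

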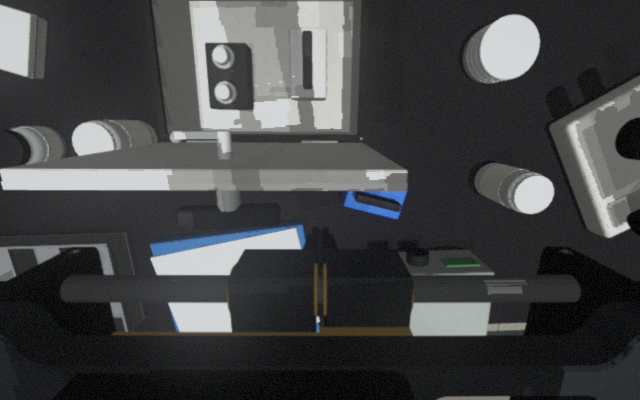

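```bash

python3 -m crank '[0,15,0,0,0,0,0,25,0,0,0,0,0,22,0,0,0,0,0,3,3,0,0,0,0,0,5,0,0,0,0,0,5,0,0,0,0,0,0,0,0,0]'
python3 -m crank '[0,0,6,0,0,0,0,0,6,0,0,0,0,1,6,0,0,0,0,1,6,0,0,0]'
python3 -m crank '[0,1,7,0,0,0,0,1,7,0,0,0,0,1,7,0,0,0,0,1,7,0,0,0]'
```

```text
time: 14.35
position: [635.0, 125.6, 348.3]
orientation: [[0.035, 0.002, -0.999], [0.999, 0.0, 0.035], [0.0, -1.0, -0.002]]
ft_force: [-0.5, 0.3, 0.3]
grip_width: 0.6
time: 14.68
position: [611.4, 126.3, 344.7]
orientation: [[0.035, 0.001, -0.999], [0.999, 0.0, 0.035], [0.0, -1.0, -0.001]]
ft_force: [1.9, -0.2, 1.9]
grip_width: 0.5
time: 15.02
position: [583.1, 127.3, 340.1]
orientation: [[0.035, -0.0, -0.999], [0.999, 0.0, 0.035], [0.0, -1.0, 0.0]]
ft_force: [1.4, -0.1, -0.1]
grip_width: 0.6
```

```bash

python3 -m crank '[0,3,7,0,0,0,0,3,7,0,0,0,0,3,7,0,0,0,0,3,7,0,0,0,0,3,7,0,0,0]'
python3 -m crank '[0,4,6,0,0,0,0,4,6,0,0,0,0,4,6,0,0,0,0,4,6,0,0,0]'
python3 -c "
from h import *
im,d=snapshot('side');cv2.imwrite('pics/side6.png',im)
"
```

```text
time: 15.43
position: [548.1, 128.5, 324.8]
orientation: [[0.035, -0.0, -0.999], [0.999, 0.0, 0.035], [0.0, -1.0, 0.0]]
ft_force: [1.3, -0.3, 1.7]
grip_width: 0.6
time: 15.77
position: [524.3, 129.3, 308.7]
orientation: [[0.035, -0.0, -0.999], [0.999, 0.0, 0.035], [0.0, -1.0, 0.0]]
ft_force: [0.8, -0.0, 1.0]
grip_width: 0.4
```

View pics/side6.png

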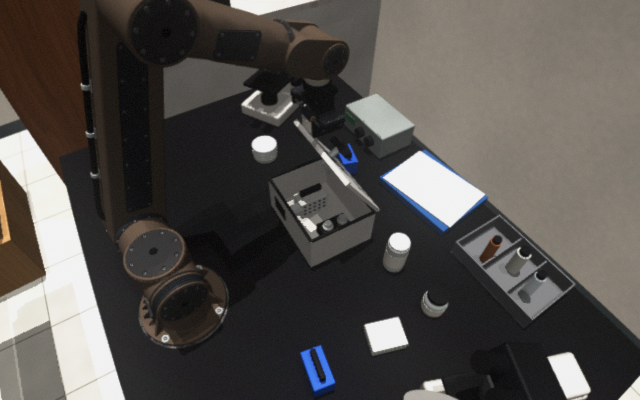

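The side view shows the lid at roughly 0.95 rad with the fingers behind it. I'll back off upward and let it sink, meanwhile turning the jaws to line up with the handle.

```bash

python3 -m crank '[0,-10,0,0,0,0,0,-30,0,0,0,0,0,-35,0,0,0,0,0,-35,0,0,0,0,0,-10,0,0,0,0,-26,0,30,0,0,0,-26,0,30,0,0,0,-26,0,10,0,0,0,0,0,0,0.0,0,0]' 
python3 -m crank '[0,0,0,0,0.112,0,0,0,0,0,0.112,0,0,0,0,0,0.112,0,0,0,0,0,0.112,0,0,0,0,0,0.112,0,0,0,0,0,0.112,0,0,0,0,0,0.112,0,0,0,0,0,0.112,0,0,0,0,0,0.112,0,0,0,0,0,0.112,0]' 45 >/dev/null
python3 -m crank '[0,0,0,0,0.112,0,0,0,0,0,0.112,0,0,0,0,0,0.112,0,0,0,0,0,0.112,0,0,0,0,0,0,0]'
python3 -c "
from h import *
im,d=snapshot('side');cv2.imwrite('pics/side7.png',im)
c=calibration('wrist');im,d=snapshot('wrist');cv2.imwrite('pics/w7.png',im)
togo([431.5,51.2,300],Rdown(-2.2))
"
```

```text
time: 16.57
position: [450.2, 51.4, 430.4]
orientation: [[0.037, 0.001, -0.999], [0.999, -0.001, 0.037], [-0.001, -1.0, -0.001]]
ft_force: [0.3, 0.4, -0.4]
grip_width: 0.5
time: 17.82
position: [452.6, 54.1, 429.4]
orientation: [[0.999, 0.0, 0.038], [-0.038, 0.0, 0.999], [0.0, -1.0, 0.0]]
ft_force: [0.2, 0.6, 0.3]
grip_width: 45.0
t 17.92 pos [452.5  54.  429.4] shift [-20.9 129.4  -3.4] len 131.1 turn [-0.0001  0.0097  0.    ] F [ 0.3 -0.6  0.6] w 45.0 q [-2.  5. 92.  0. 83.  0.]
```

View pics/side7.png

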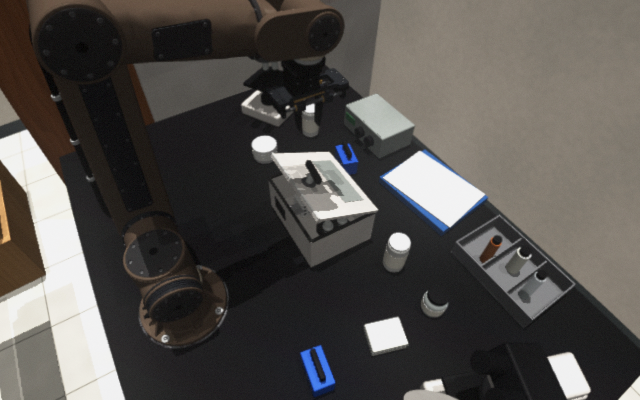

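View pics/w7.png

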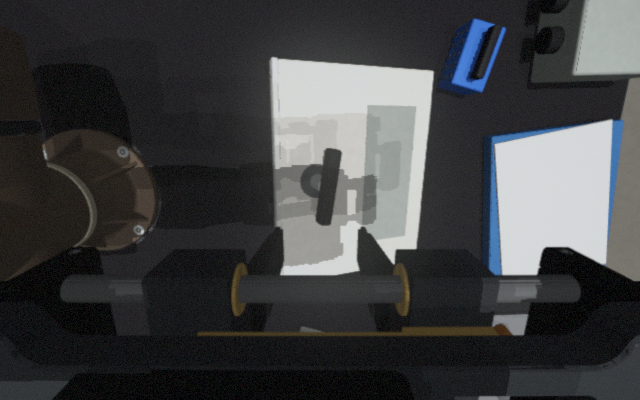

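The lid is sinking on its own and the bar at (329,187) is slightly turned. I'll wait for it to settle.

```bash

for i in 1 2; do python3 -m crank '[0,0,0,0,0,0,0,0,0,0,0,0,0,0,0,0,0,0,0,0,0,0,0,0,0,0,0,0,0,0,0,0,0,0,0,0,0,0,0,0,0,0,0,0,0,0,0,0,0,0,0,0,0,0,0,0,0,0,0,0]' |head -1; done
cat > lidm.py <<'E'
from h import *
def lid(n,tag):
    c=calibration(n);im,d=snapshot(n);cv2.imwrite(f'pics/{n}{tag}.png',im);P=cloud(c,d).reshape(-1,3)
    o=np.array([489.5,49]);a=np.radians(-2.2);ex=np.array([np.cos(a),np.sin(a)]);ey=np.array([-ex[1],ex[0]])
    bx=(P[:,:2]-o)@ex;by=(P[:,:2]-o)@ey
    m=(bx>-115)&(bx<105)&(abs(by)<135)&(P[:,2]>130)&(P[:,2]<330)
    Q=np.c_[bx,by,P[:,2]][m]
    # plane ransac-ish: z = a+b*bx
    best=None;rng=np.random.default_rng(0)
    for _ in range(200):
        i,j=rng.integers(len(Q),size=2)
        if abs(Q[i,0]-Q[j,0])<50: continue
        b=(Q[i,2]-Q[j,2])/(Q[i,0]-Q[j,0]);r=abs(Q[:,2]-Q[i,2]-b*(Q[:,0]-Q[i,0]))
        k=(r<4).sum()
        if best is None or k>best[0]: best=(k,r<4)
    b,z0=np.polyfit(Q[best[1],0],Q[best[1],2],1)
    print(n,"lid pts",best[0],"angle",round(np.arctan(-b),4),"z at bx=0",round(z0,1),"front edge",round(z0-110*b,1))
    h=Q[(Q[:,2]-z0-b*Q[:,0]>22)&(abs(Q[:,0]+58)<70)&(abs(Q[:,1])<70)&(Q[:,2]-z0-b*Q[:,0]<65)]
    if len(h)>20:
        r=cv2.minAreaRect(h[:,:2].astype(np.float32));print(" bar(box)",len(h),np.round(r[0],1),np.round(r[1],1),round(r[2],1),"ztop",np.round(np.percentile(h[:,2],[50,95]),1))
        cb=r[0];print(" bar world",np.round(o+cb[0]*ex+cb[1]*ey,1))
E
python3 -c "
from lidm import *
lid('side',8);lid('wrist',8)"
```

```text
time: 18.75
time: 19.58
side lid pts 4445 angle 0.0194 z at bx=0 147.3 front edge 149.5
 bar(box) 176 [-57.1   0.7] [92.2 17.2] 81.2 ztop [196.5 200.4]
 bar world [432.5  51.9]
wrist lid pts 24683 angle 0.0192 z at bx=0 148.5 front edge 150.6
 bar(box) 824 [-56.8   2.4] [89.8 18.8] 83.2 ztop [198.7 200.2]
 bar world [432.9  53.6]
```

View pics/wrist8.png

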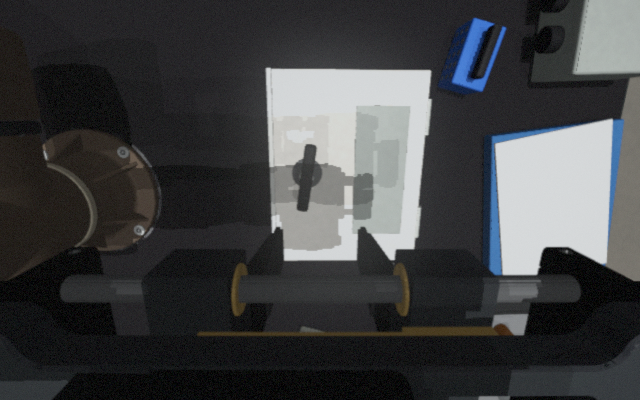

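The lid rests on the seal (0.019 rad). The bar is centred at (432.7, 52.5), top at z 200, turned about 8° clockwise. I'll grip it high enough to stay off the stem.

```bash

python3 -m crank '[-7,20,-1,0,0.05,0,-7,30,-1,0,0.05,0,-6,30,0,0,0.05,0,0,30,0,0,0,0,0,30,0,0,0,0,0,30,0,0,0,0,0,20,0,0,0,0,0,10,0,0,0,0,0,0,0,0,0,0]' 45
python3 -c "
from h import *
togo([432.7,52.5,196],Rdown(-10.2))
im,d=snapshot('wrist');cv2.imwrite('pics/w9.png',im)"
```

```text
time: 20.43
position: [431.4, 53.4, 227.3]
orientation: [[0.983, -0.004, 0.182], [-0.182, 0.0, 0.983], [-0.004, -1.0, -0.0]]
ft_force: [0.1, -0.6, 0.2]
grip_width: 44.7
t 20.43 pos [431.4  53.4 227.3] shift [ 1.5 31.3 -0.7] len 31.4 turn [ 0.0005 -0.0045 -0.0037] F [ 0.1 -0.6  0.2] w 44.7 q [ -2.  13. 115.   0.  53.   9.]
```

View pics/w9.png

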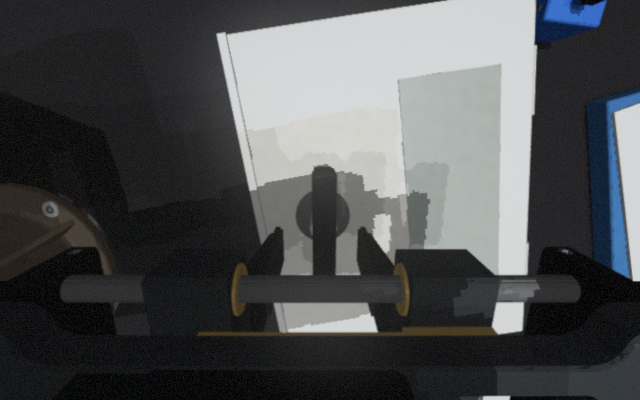

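```bash

python3 -c "
from lidm import *
lid('wrist',10)
c=calibration('wrist')
for z in(154,180): print(z,np.round(proj(c,[432.7,52.5,z])))"
```

```text
wrist lid pts 65230 angle 0.0194 z at bx=0 148.5 front edge 150.6
 bar(box) 2587 [-59.2  11.6] [73.7 46.3] 63.6 ztop [198.7 200. ]
 bar world [430.8  62.9]
154 [321. 217.]
180 [321. 228.]
```

```bash

python3 -m crank '[1.5,12,0.5,0,0,0,0,12,0,0,0,0,0,6,0,0,0,0,0,1,0,0,0,0,0,0,0,0,0,0]' 40
python3 -m crank '[0,0,0,0,0,0,0,0,0,0,0,0,0,0,0,0,0,0,0,0,0,0,0,0,0,0,0,0,0,0,0,0,0,0,0,0]' 0 40
python3 -m crank '[0,0,0,0,0.05,0,0,0,0,0,0.08,0,0,0,0,0,0.08,0,0,0,0,0,0,0]'
python3 -c "
from h import *
o=readout.get_obs();print(o['ft_force'],o['ft_torque'])"
```

```text
time: 20.95
position: [434.0, 53.7, 198.7]
orientation: [[0.983, 0.0, 0.181], [-0.181, 0.0, 0.983], [0.0, -1.0, 0.0]]
ft_force: [-0.6, 0.1, -0.2]
grip_width: 39.7
time: 21.45
position: [433.8, 53.7, 198.4]
orientation: [[0.983, 0.0, 0.181], [-0.181, 0.0, 0.983], [0.0, -1.0, 0.0]]
ft_force: [-0.1, 0.5, 0.9]
grip_width: 15.8
time: 21.78
position: [434.2, 53.6, 198.3]
orientation: [[0.923, 0.001, 0.386], [-0.386, -0.0, 0.923], [0.001, -1.0, 0.0]]
ft_force: [3.0, -0.6, 0.0]
grip_width: 15.8
[ 3.01901742 -0.55034858  0.02818729] [-0.35525926 -0.18792078 -0.06212833]
```

```bash

python3 -m crank '[0,0,0,0,0.08,0,0,0,0,0,0.08,0,0,0,0,0,0.08,0,0,0,0,0,0.08,0,0,0,0,0,0,0]'
python3 -m crank '[0,0.5,0,0,0.08,0,0,0.5,0,0,0.08,0,0,0.5,0,0,0.08,0,0,0.5,0,0,0.08,0,0,0,0,0,0,0]'
python3 -c "
from h import *
o=readout.get_obs();print(o['ft_force'],o['ft_torque']);R=np.array(o['orientation']);print(np.degrees(np.arctan2(R[1,0],R[0,0])))"
```

```text
time: 22.2
position: [434.7, 53.2, 198.4]
orientation: [[0.756, 0.002, 0.655], [-0.655, -0.001, 0.756], [0.002, -1.0, 0.001]]
ft_force: [4.9, -4.0, -2.1]
grip_width: 15.4
time: 22.62
position: [434.8, 52.8, 196.8]
orientation: [[0.511, 0.003, 0.859], [-0.859, -0.002, 0.511], [0.003, -1.0, 0.001]]
ft_force: [3.6, -7.8, 3.9]
grip_width: 15.7
[ 3.58086627 -7.80730531  3.93442027] [-1.72991337 -0.32951275 -0.04763793]
-59.239657280816516
```

```bash

python3 -m crank '[1,0.4,0,0,0.08,0,0.5,0.4,0,0,0.08,0,0,0.4,0,0,0.08,0,0,0.4,0,0,0.08,0,0,0,0,0,0,0]'
python3 -m crank '[0.5,0,0,0,0.08,0,0,0,0,0,0.08,0,0,0,0,0,0.05,0,0,0,0,0,0,0]'
python3 -c "
from h import *
o=readout.get_obs();print(o['ft_force'],o['ft_torque']);R=np.array(o['orientation']);print(np.degrees(np.arctan2(R[1,0],R[0,0])))"
```

```text
time: 23.03
position: [434.8, 52.1, 195.4]
orientation: [[0.215, 0.001, 0.977], [-0.977, -0.001, 0.215], [0.001, -1.0, 0.001]]
ft_force: [-1.8, -3.3, 10.8]
grip_width: 15.8
time: 23.37
position: [434.8, 51.6, 195.4]
orientation: [[0.008, 0.001, 1.0], [-1.0, -0.001, 0.008], [0.001, -1.0, 0.001]]
ft_force: [-1.9, -2.3, 11.1]
grip_width: 15.9
[-1.895676   -2.28406815 11.13960721] [-0.88545593  0.60619074 -0.08567773]
-89.51879198898085
```

```bash

for k in 1 2 3; do
python3 -m crank '[0,0,0,0,0.03,0,0,0,0,0,0,0,0,0,0,0,0,0]' >/dev/null
python3 -c "
from h import *
o=readout.get_obs();R=np.array(o['orientation']);print(round(o['time'],2),np.round(o['ft_force'],1),np.round(o['ft_torque'],2),o['joint_torque'][5],np.degrees(np.arctan2(R[1,0],R[0,0])))"; done
```

```text
23.62 [-3.2 -3.3 11.3] [-0.94  0.63 -0.06] 0.023153762449510396 -91.06856938108723
23.87 [-1.3 -4.7 11.9] [-0.94  0.62  0.36] 0.4282445088028908 -92.73604813529322
24.12 [-2.1 -2.7 11. ] [-0.78  0.69  0.87] 1.0212767869234085 -94.3902811083379
```

The torque climbs from 0.36 to 0.87 N m past -92°, so the handle is at its stop. I'll release and back off.

```bash

python3 -m crank '[0,-1,0,0,0,0,0,0,0,0,0,0,0,0,0,0,0,0,0,0,0,0,0,0,0,0,0,0,0,0]' 45
python3 -m crank '[0,-10,0,0,0,0,0,-25,0,0,0,0,0,-35,0,0,0,0,0,-35,0,0,0,0,0,-35,0,0,0,0,0,-35,0,0,0,0,0,-25,0,0,0,0,0,-10,0,0,0,0,0,0,0,0,0,0]'
python3 -c "
from lidm import *
lid('side',11);lid('wrist',11);lid('top',11)"
```

```text
time: 24.53
position: [434.5, 51.9, 195.5]
orientation: [[-0.081, -0.0, 0.997], [-0.997, 0.0, -0.081], [-0.0, -1.0, -0.0]]
ft_force: [-0.2, 0.0, -0.7]
grip_width: 42.6
time: 25.28
position: [435.0, 51.9, 407.2]
orientation: [[-0.081, 0.003, 0.997], [-0.997, 0.0, -0.081], [-0.0, -1.0, 0.003]]
ft_force: [-0.0, 0.0, -0.4]
grip_width: 45.1
side lid pts 4411 angle 0.004 z at bx=0 145.6 front edge 146.1
 bar(box) 230 [-58.2  -0.1] [88.1 18.7] 0.7 ztop [192.5 197.4]
 bar world [431.3  51.1]
wrist lid pts 31735 angle 0.0044 z at bx=0 146.7 front edge 147.2
 bar(box) 909 [-55.9   2.7] [18.3 88.6] 88.3 ztop [196.1 197.6]
 bar world [433.7  53.9]
top lid pts 809 angle 0.0044 z at bx=0 146.2 front edge 146.7
```

View pics/wrist11.png

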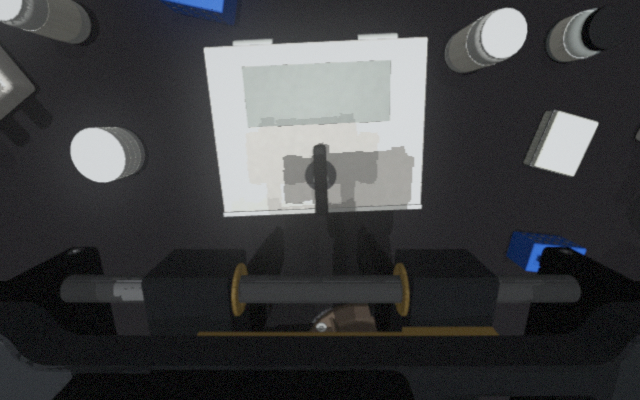

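View pics/side11.png

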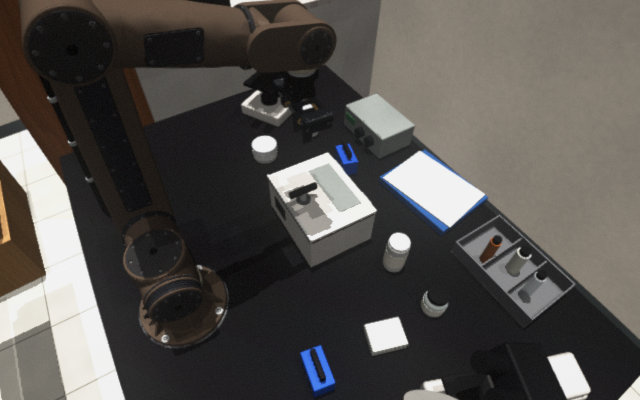

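The lid is now at 0.004 rad, below the 0.011 that only the latch can hold. The bar at (321,178) lies along box x, the gripper is clear, and nothing else appears to have moved.

```bash
python3 -c "
from h import *
print(manip.hand_in())"
```

```text
the job is handed in; nothing more can be done
None
```

The job was done as asked and handed in at about 25 s of the 72 s allowed; the hand-in call gave no verdict.

- **Canister:** I gripped the white canister by its bar and stood it upright in the free space on the left of the box. Then I let go. A look from above before shutting the lid showed it upright, with its bar top at about z 104 mm, in line with the box and clear of the case and the keeper.
- **Lid:** I pushed it down from behind to about 0.95 rad, and it sank onto its seal by itself, reading 0.019 rad.
- **Latch:** I turned the T-handle clockwise until it hit its stop, with the torque rising to about 0.9 N m, then released it and backed off.

**Last checks:**
- The lid reads 0.004 rad in all three cameras.
- The handle bar lies along the box's x axis within about 2°. The top camera gave no reading for the bar.
- The gripper is about 200 mm above the handle and the wrist force is near zero.
- In the side picture the bystanders look to be where they were; I judged that by eye.
- With the lid shut, the case and canister could not be seen again. In the last picture before shutting, the case looked to be where it started.

No check failed. Position estimates from the different cameras differed by 2–3 mm, which did not matter here.

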